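# Put the block plane away in the tambour chest

## Robot

A 6-joint arm with a two-finger parallel gripper is mounted at the origin on the work surface. World frame = base frame: x ahead of the robot, y to its left, z up, the work surface at z = 0. Lengths are in m, angles in rad, forces in N, time in s.
With the tool pointing down it reaches from about 0.35 to 0.975 m from the base axis. Payload 7.1 kg.
Tool frame: the origin (TCP) lies midway between the tips of the shut fingers; the grasp point (between the pads) lies 19 mm behind it; z points along the fingers, y is the line along which they close (so a half turn about z gives the same grasp; the last joint's range is limited). The gripper opens to 88 mm and grips with 3 to 60 N. Pads are 20 mm wide; open, the fingers measure 115 mm over their backs; the gripper's body (75 mm by 178 mm) begins 61 mm behind the grasp point.
Start: joints at [-1.217, 0.423, 1.63, -0, 1.089, -0.019], TCP at [0.228, -0.582, 0.223] pointing down, gripper open.
Joint ranges: [-3, 3], [-0.9, 2.11], [0.09, 2.58], [-1.31, 4.45], [0.11, 2.69], [-2.54, 2.54]. Speed limits (rad/s): [2.39, 2.39, 3.01, 3.14, 3.14, 3.14].

## Interface

Orientations are given as a unit quaternion [w, x, y, z].
In Python, from station import move_pose, movel, movej, command_gripper, wait, inverse_kinematics, read_camera, camera_info, MotionError, job_done, get_time, get_joint_pos, get_qvel, get_effort, get_tcp_pos, get_ee_rot, get_ft_force, get_ft_torque, get_grip_width, get_finger_force gives the robot as it stands. Calls block until the motion is done:
- move_pose(position, orientation): joint-space move of the TCP to a pose.
- movel(position, frame=None, v=0.15, until_force=None): straight line of the TCP; frame=None keeps the orientation; v is the mean speed in m/s. With until_force (N) it stops when the force on the tool has changed by that much, and returns True; else False.
- movej(angles): joint-space move.
- command_gripper(opening): opening from 0.0 (shut) to 1.0 (fully open); the grip force is fixed at half the most; returns when the fingers have stopped.
- wait(seconds).
- inverse_kinematics(position, orientation): joint angles nearest the present ones, or None.
- read_camera(name): name is "side" or "top" or "wrist"; returns the picture (480x640x3 uint8, red, green, blue); there is no depth.
- camera_info(name): a dict with "intrinsics" (3x3 intrinsics, pixels), "T" (4x4, takes a point from camera to world coordinates); the wrist camera has in their place "tool_from_camera" (4x4, takes a point from camera to tool coordinates, whose origin is the TCP and whose axes are the flange's). Camera axes: x right, y up, looking along -z (the intrinsics and any distortion apply to the point x, -y, -z); pixel columns grow to the right and rows downward; lengths in m; the calibration is good to about 2 mm. A picture is of the moment at which its call begins: read the wrist's pose just before it. camera_info takes no time and is no camera call.
A pose or a line that the arm cannot do raises MotionError and nothing moves.
- job_done(): hands the job in; it is judged then, once.
Readings, each from a call of its own:
- get_time(): time.
- get_joint_pos(): joint angles.
- get_qvel(): joint speeds.
- get_effort(): joint torques, N m.
- get_tcp_pos(): TCP position.
- get_ee_rot(): TCP orientation.
- get_ft_force(): force on the tool from outside, world axes, zero at the start.
- get_ft_torque(): the same for the moment, N m.
- get_grip_width(): opening from 0.0 (shut) to 1.0 (fully open).
- get_finger_force(): force on a finger pad.
Only numpy, scipy, OpenCV 4.12 (cv2) and the standard library are available. Lean on these libraries where they do the work, as an engineer would, in place of code of your own. Each camera call takes 0.05 s, during which the arm holds its last target. There are 200 camera calls.

## Task

Roll back the tambour of the plane chest, stand the block plane on its sole on the cork pad inside, lengthwise on the pad, and roll the tambour shut again until it is fully home on the sill. Set the plane down rather than drop it, and leave the stone box, the mallet and the try square where they are.

Things in the scene. Friction and masses are not known exactly. Their poses are not given: they have to be found in the camera images.
- chest: Dark wooden roll-top plane chest, fixed, 390 deep (x), 436 wide (y), 166 high. Origin: centre of its underside on the bench; x from its front (towards the robot, turned a little) to its back, z up. A shallow drawer with two small knobs below is not used and does not open. The rear of its round top, from chest x = +30 backwards, is a fixed cover. Side cheeks 18 thick stand 5 above the slats.
- well (a point): Middle of the bays' floor in the chest, 55 above the bench, at chest x -99 (axes as chest). The well is 400 wide, shut in front by a sill 12 thick whose top stands 42 above this floor, and parted along its middle by a divider 10 thick, 28 high, into a left and a right bay 195 wide. The tambour covers it.
- axis (a point): Centre of the tambour's circular track, in the middle of the chest's width, 84.3 below the bench top, at chest x -35 (axes as chest). The slats' mid-plane lies on a circle of radius 240 mm about this point's y axis; the crest is 155.7 above the bench.
- tambour (a joint): Turn of the tambour door (15 wooden slats 10 thick, 397 wide) along its circular track, in rad about point axis: 0 = shut, lead slat home on the sill; 0.785 = fully open, at its stop (188 mm of run). Starts shut or a little ajar. It stays where it is left; 3 to 8 N along the track moves it. Fully open, the well lies free from the sill to 168 mm behind it.
- pull (a point): Middle of the top edge of the finger rail: a straight wooden rail 14 thick, 150 long (along this frame's y), standing 26 up from the outer face of the lead slat, midway in its 26 width; pinch or push it. It moves with the slat, 271 from point axis; frame x along the track towards opening, z out of the slat: leans 37 degrees to the chest's front when shut, 8 to its back when fully open.
- cork_pad: Cork pad for the plane, 146 x 100 x 3, fixed on the floor of one of the two bays, left or right, about 102 from the chest's middle (hidden until the tambour is open). Origin: centre of its underside, 55 above the bench; x is its length, from the chest's front to its back.
- plane: Cast-iron block plane, about 0.7 kg, 140 long (x), 50 wide (y), 46 high, standing on the bench on its sole. Origin: centre of the sole; x points to the toe, where a round brass knob stands 54 mm from the centre, 33 high. Its flat parallel cheeks, 50 over all, run from x = -50 to +28 and are 24 to 33 high there: grip across them (y). An aluminium lever cap lies on top, up to 46 high.
- stone_box: Closed wooden box with a sharpening stone, 150 x 72 x 39, lying loose in the other bay. Origin: centre of its underside. Leave it there.
- mallet: Wooden joiner's mallet lying on the bench, head 72 x 135 x 58, handle towards its -x, 255 long overall. Origin: under the middle of the head. Leave it.
- try_square: Try square lying on the bench, dark wooden stock 120 long (along its y), steel blade 150 long (to its +x). Origin: under the middle of the stock. Leave it.
Things that resemble listed ones, but are neither listed nor needed, are in the scene too. There is more than one size of the plane; the job needs the smaller.

How it is judged:
On the way, in this order (a step that is already met when the one before it is completed fails the run):
1. the tambour is rolled back, at least 0.6 rad (145 mm) (value of joint tambour above 0.6 rad), for 0.2 s.
2. the plane stands on the cork pad and is let go (x of plane in the frame of cork_pad between -0.022 and 0.022 m and y of plane in the frame of cork_pad between -0.027 and 0.027 m and z of plane in the frame of cork_pad below 0.006 m and angle between plane's own z axis and vertical below 0.06 rad and contact force between the fingers and plane below 0.1 N and linear speed of plane below 0.02 m/s), for 0.2 s.
At the end, for the whole second after the job is handed in: The tambour is shut to within 5 mm of the sill (0.021 rad) and at rest; the plane stands on its sole (within 3.5 degrees) on the cork pad at rest, its centre within 22 mm of the pad's centre along the pad and 27 mm across it, its length within 15 degrees of the pad's, toe either way (value of joint tambour below 0.021 rad and x of plane in the frame of cork_pad between -0.022 and 0.022 m and y of plane in the frame of cork_pad between -0.027 and 0.027 m and z of plane in the frame of cork_pad between 0 and 0.006 m and angle between plane's own z axis and vertical below 0.06 rad and angle between the x axis of plane and the x axis of cork_pad, either way round below 0.26 rad and linear speed of plane below 0.02 m/s and velocity of joint tambour between -0.03 and 0.03 rad/s); the robot touches nothing.
It fails at once if the plane is dropped: it moves free of the gripper faster than 0.7 m/s (linear speed of plane above 0.7 m/s and contact force between the fingers and plane below 0.05 N).
It fails at once if the stone box, the mallet or the try square is moved more than 25 mm (distance of any of stone_box, mallet, try_square from where it was at the start of the episode above 0.025 m).
It also fails if it takes over 72 s, if anything falls off the work surface, if the arm or the gripper's body presses on something with over 40 N, if the wrist force passes 120 N, or if a joint passes its speed limit or range.

## Working session

There is one attempt and no reset: what is moved stays moved. The work goes in short steps, each a Python script; the robot and the scene stay as the last script left them, time stands still between calls to the robot, and variables do not carry over. Pictures are saved under pics/ and viewed, at most 11 in all, crops included, and the job is handed in when it is done.

```bash
ls; mkdir -p pics; python3 - <<'E'
from station import *
import cv2,numpy as np
for n in("side","top"):
    im=read_camera(n); cv2.imwrite(f"pics/{n}0.png",im[:,:,::-1]); c=camera_info(n); print(n,np.round(c["intrinsics"],1).tolist(),np.round(c["T"],3).tolist(),[k for k in c])
c=camera_info("wrist");print(c)
print(get_time(),get_tcp_pos(),get_ee_rot())
E
```

```text
pics
side [[504.3, 0.0, 328.4], [0.0, 504.3, 234.9], [0.0, 0.0, 1.0]] [[-0.165, 0.932, -0.322, 0.127], [-0.986, -0.153, 0.062, 0.097], [0.008, 0.328, 0.945, 1.268], [0.0, 0.0, 0.0, 1.0]] ['intrinsics', 'T']
top [[477.1, 0.0, 328.4], [0.0, 477.1, 231.0], [0.0, 0.0, 1.0]] [[0.004, 0.999, -0.033, 0.475], [-1.0, 0.004, 0.004, 0.002], [0.004, 0.033, 0.999, 1.511], [0.0, 0.0, 0.0, 1.0]] ['intrinsics', 'T']
{'intrinsics': array([[425.3236966 ,   0.        , 316.87709278],
       [  0.        , 425.3236966 , 236.6848662 ],
       [  0.        ,   0.        ,   1.        ]]), 'tool_from_camera': array([[-2.94480364e-04,  9.56888671e-01,  2.90454789e-01,
         7.95354642e-02],
       [ 9.99999932e-01,  3.45987870e-04, -1.25980121e-04,
        -1.14804289e-03],
       [-2.21042784e-04,  2.90454732e-01, -9.56888708e-01,
        -1.62516948e-01],
       [ 0.00000000e+00,  0.00000000e+00,  0.00000000e+00,
         1.00000000e+00]])}
0.1 [ 0.22747154 -0.58159489  0.22197414] [-6.96976723e-04  9.82680025e-01  1.85309107e-01 -1.30347151e-04]
```

View pics/top0.png

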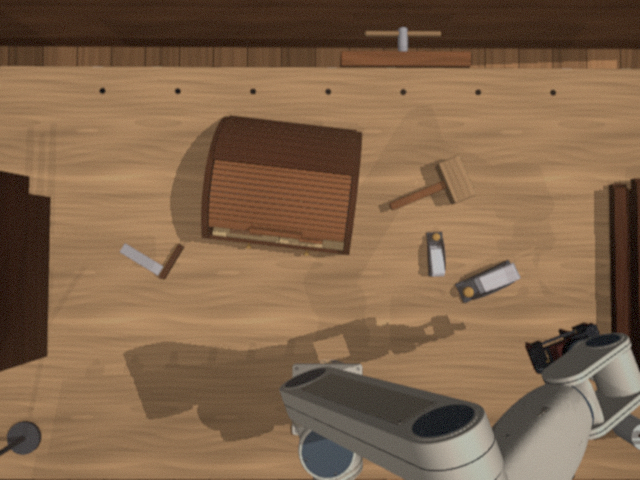

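View pics/side0.png

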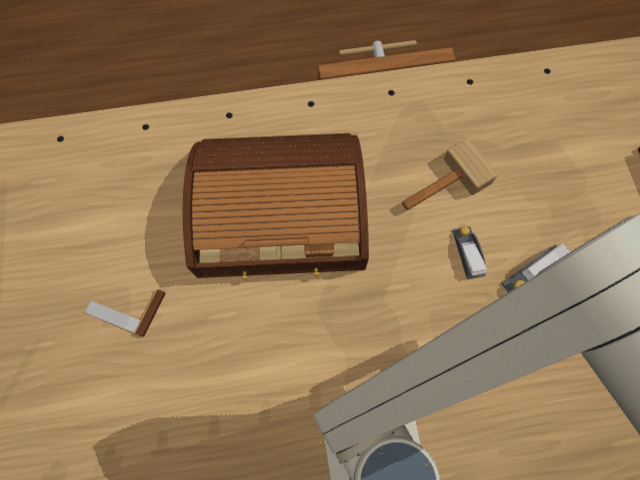

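Top view: the chest is at about (282,185) with its front facing the robot and the tambour slightly ajar. The small plane is at (436,254) and the large one at (488,282). The mallet is at (455,180) and the square at (165,262). At about 44 px (≈140 mm) the plane at (436,254) fits the description. The other, about 63 px, is too long. I'll confirm this in an enlarged crop.

```bash
cat > h.py <<'E'
from station import *
import cv2,numpy as np
from scipy.spatial.transform import Rotation as R
def ray(cam,uv,T=None):
    c=camera_info(cam);K=c["intrinsics"];T=c["T"] if T is None else T
    d=np.array([(uv[0]-K[0,2])/K[0,0],-(uv[1]-K[1,2])/K[1,1],-1.]);return T[:3,3],T[:3,:3]@d
def at(cam,uv,z,T=None):
    o,d=ray(cam,uv,T);return o+d*(z-o[2])/d[2]
def wristT():
    q=get_ee_rot();T=np.eye(4);T[:3,:3]=R.from_quat([q[1],q[2],q[3],q[0]]).as_matrix();T[:3,3]=get_tcp_pos()
    return T@camera_info("wrist")["tool_from_camera"]
def proj(cam,P,T=None):
    c=camera_info(cam);K=c["intrinsics"];T=c["T"] if T is None else T
    p=np.linalg.inv(T)@np.r_[P,1];return np.array([K[0,2]+K[0,0]*p[0]/-p[2],K[1,2]+K[1,1]*p[1]/p[2]])
def quat(M):
    q=R.from_matrix(M).as_quat();return [q[3],q[0],q[1],q[2]]
E
python3 - <<'E'
from h import *
im=cv2.imread("pics/top0.png")
a=cv2.resize(im[110:260,195:370],None,fx=3.4,fy=3.4,interpolation=cv2.INTER_CUBIC)
b=cv2.resize(im[220:310,415:530],None,fx=1.75,fy=1.75,interpolation=cv2.INTER_CUBIC)
c=np.zeros((510,800,3),np.uint8);c[:a.shape[0],:a.shape[1]]=a;c[:b.shape[0],598:598+b.shape[1]]=b
cv2.imwrite("pics/crop1.png",c)
hsv=cv2.cvtColor(im,cv2.COLOR_BGR2HSV);
# grey (low saturation) bodies of the planes and brass knobs
m=((hsv[...,1]<75)).astype(np.uint8);m[:220]=0;m[310:]=0;m[:,:410]=0;m[:,525:]=0
cs,_=cv2.findContours(m,0,2)
for k in cs:
    if cv2.contourArea(k)>100:
        r=cv2.minAreaRect(k);print(r);print(np.round([at("top",p,.03) for p in cv2.boxPoints(r)],3).tolist())
E
```

```text
((488.0181579589844, 281.6112365722656), (23.553009033203125, 62.88712692260742), 65.4622802734375)
[[0.361, -0.395, 0.03], [0.442, -0.573, 0.03], [0.376, -0.603, 0.03], [0.295, -0.425, 0.03]]
((435.98797607421875, 254.29486083984375), (44.15896224975586, 16.618331909179688), 86.633544921875)
[[0.519, -0.308, 0.03], [0.522, -0.36, 0.03], [0.386, -0.367, 0.03], [0.382, -0.316, 0.03]]
```

View pics/crop1.png

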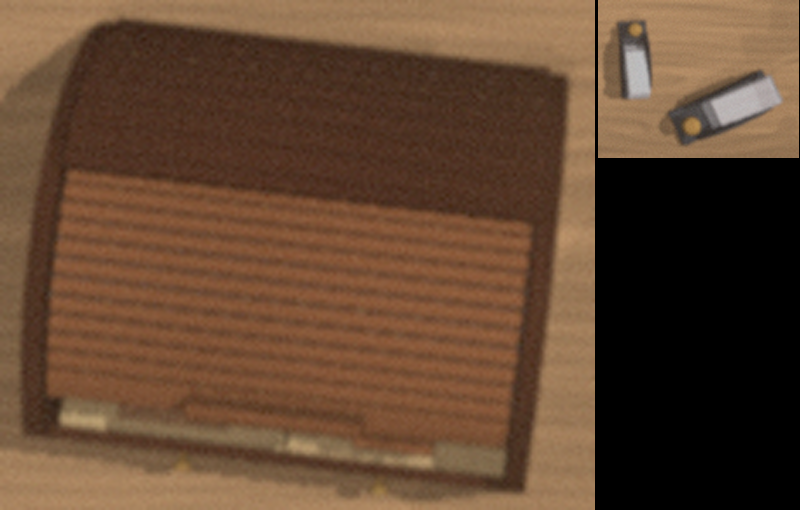

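The crop confirms it: the plane at (436,254) is the small block plane, 140x51 by minAreaRect, toe and brass knob towards +x. The one at (488,282) is the 195 mm plane. The chest's front corners are at (202,238) and (349,254) in the full image, and the rail is just behind the gap.

```bash
cat >> h.py <<'E'
def down(yaw): # tool pointing down, tool x at this yaw
    c,s=np.cos(yaw),np.sin(yaw);return np.array([[c,s,0],[s,-c,0],[0,0,-1.]])
E
python3 - <<'E'
from h import *
l,r=(202.1,237.6),(349.1,254.1)
from scipy.optimize import brentq
z=brentq(lambda z:np.linalg.norm(at("top",l,z)-at("top",r,z))-.436,0,.3)
a,b=at("top",l,z),at("top",r,z);m=(a+b)/2;y=(a-b)/.436;yaw=np.arctan2(-y[0],y[1])
cx=np.array([np.cos(yaw),np.sin(yaw)]);org=m[:2]+.195*cx
print(z,m,yaw,org)
rail=m[:2]+.02*cx+.05*y[:2]
move_pose([rail[0],rail[1],.45],quat(down(yaw+np.pi/2)));wait(.2)
T=wristT();im=read_camera("wrist");cv2.imwrite("pics/w1.png",im[:,:,::-1]);np.save("w1.npy",T)
print(get_time(),get_joint_pos(),get_tcp_pos())
E
```

```text
0.1036929483445306 [0.47653712 0.15243702 0.10369295] -0.10807669540899889 [0.67039938 0.13140307]
3.3667 [ 3.56648692e-01  1.10638140e-01  1.53291275e+00 -5.23413905e-05
  1.49826776e+00  4.65249598e-01] [0.50195146 0.19969973 0.44987057]
```

View pics/w1.png

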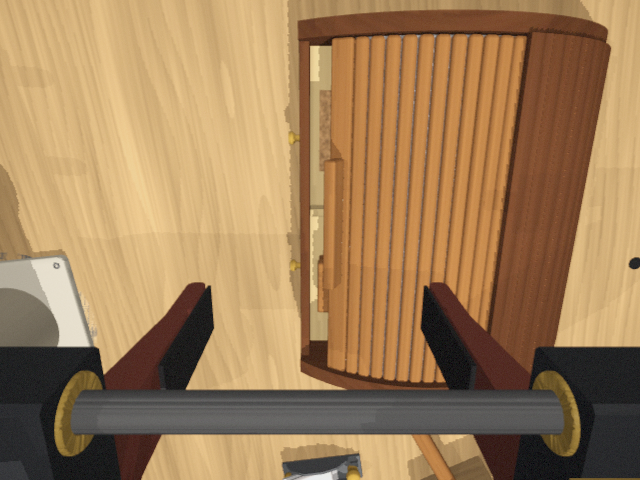

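Wrist view: the cork pad is speckled at (326,130) in the left bay, and the stone box is at (322,285) in the right bay. The rail runs over cols 325–342, rows 160–289. The sill's outer edge is at col ≈301, from row 22 to row 371.

```bash
python3 - <<'E'
from h import *
from scipy.optimize import brentq
im=cv2.GaussianBlur(cv2.imread("pics/w1.png"),(3,3),0).astype(float);T=np.load("w1.npy");r=im[...,2]
for y in (120,185,220,250): print(y,r[y,294:350:1].astype(int).tolist())
# sill outer edge: strongest falling gradient in cols 292..308
g=np.gradient(r,axis=1);rows=np.r_[50:125,150:250,280:350];cols=292+g[rows][:,292:310].argmin(1)
p=np.polyfit(rows,cols,1)
for _ in range(2):
    k=abs(np.polyval(p,rows)-cols)<2; p=np.polyfit(rows[k],cols[k],1)
print("sill",p,k.sum())
P=[at("wrist",(np.polyval(p,v),v),.097,T) for v in (22,371)];d=P[0]-P[1];print(P,np.linalg.norm(d),np.arctan2(-d[0],d[1]))
print("rail ends",at("wrist",(334,160),.14,T),at("wrist",(334,289),.14,T))
E
```

```text
120 [177, 178, 179, 180, 173, 151, 133, 130, 131, 130, 131, 133, 133, 132, 123, 124, 151, 177, 185, 189, 193, 195, 195, 194, 190, 179, 171, 169, 168, 166, 163, 158, 156, 161, 168, 169, 164, 165, 173, 178, 183, 186, 185, 185, 186, 187, 188, 189, 189, 188, 187, 187, 189, 190, 190, 192]
185 [181, 179, 177, 175, 167, 148, 130, 127, 128, 128, 131, 133, 134, 133, 125, 126, 153, 178, 185, 189, 192, 193, 194, 194, 195, 194, 195, 195, 191, 177, 166, 166, 170, 173, 177, 181, 185, 190, 196, 197, 186, 166, 153, 151, 154, 155, 154, 152, 152, 161, 172, 179, 183, 188, 187, 170]
220 [176, 171, 169, 174, 175, 158, 132, 118, 120, 126, 130, 133, 134, 133, 128, 144, 192, 227, 234, 236, 238, 239, 235, 218, 201, 195, 195, 194, 188, 173, 165, 167, 170, 173, 180, 188, 193, 195, 197, 192, 176, 159, 150, 149, 151, 152, 151, 149, 152, 166, 177, 185, 192, 192, 174, 148]
250 [167, 169, 169, 168, 165, 154, 136, 122, 120, 121, 124, 128, 132, 134, 132, 147, 193, 227, 226, 209, 196, 193, 194, 194, 194, 193, 193, 192, 181, 165, 161, 166, 170, 175, 182, 189, 192, 195, 195, 184, 166, 151, 148, 150, 152, 151, 151, 157, 168, 177, 182, 189, 193, 181, 161, 154]
sill [6.11322864e-03 2.97875347e+02] 229
[array([0.49908516, 0.37145844, 0.097     ]), array([ 0.44813427, -0.06866377,  0.097     ])] 0.44306156961188853 -0.11525229396068318
rail ends [0.52260382 0.22292451 0.14      ] [0.50761557 0.06949818 0.14      ]
```

```bash
cat >> h.py <<'E'
YAW=-.113;CX=np.array([np.cos(YAW),np.sin(YAW),0]);CY=np.array([-CX[1],CX[0],0]);CZ=np.array([0,0,1.])
ORG=np.array([.474,.1514,0])+.195*CX
def chest(x,y,z): return ORG+x*CX+y*CY+z*CZ
A0=np.deg2rad(37)
def arc(a,rad,tan=0,y=0): # lean a to the front -> point, frame (tool into the slat, tool y towards opening)
    n=-np.sin(a)*CX+np.cos(a)*CZ;t=np.cos(a)*CX+np.sin(a)*CZ
    return chest(-.035,y,-.0843)+rad*n+tan*t, np.column_stack([CY,t,-n])
E
python3 - <<'E'
from h import *
from scipy.optimize import minimize_scalar
T=np.load("w1.npy")
f=lambda a:proj("wrist",arc(a,.271,-.007)[0],T)
a=minimize_scalar(lambda a:(f(a)[0]-322.9)**2,bounds=(.2,.65),method="bounded").x
print("lean",a,"theta",A0-a,f(a),"back edge",proj("wrist",arc(a,.271,.007)[0],T),"base",proj("wrist",arc(a,.245,.007)[0],T))
command_gripper(.5)
p,M=arc(a,.32);print(p,inverse_kinematics(p,quat(M)),[inverse_kinematics(arc(b,.249)[0],quat(arc(b,.249)[1])) is not None for b in np.linspace(a,-.139,8)])
move_pose(p,quat(M))
h=movel(arc(a,.249)[0],v=.08,until_force=10);print(h,get_tcp_pos()-arc(a,.249)[0])
command_gripper(0);print(get_time(),get_grip_width(),get_finger_force(),get_ft_force())
T=wristT();cv2.imwrite("pics/w2.png",read_camera("wrist")[:,:,::-1])
open("a.txt","w").write(str(a))
E
```

```text
lean 0.480827605892513 theta 0.16494421734538894 [322.90000399 230.02060807] back edge [334.16603554 231.67228221] base [343.74299044 226.16045918]
[0.4859193  0.15004736 0.19941598] [ 0.41931311  0.15881626  2.18630728 -0.58400671  0.43977463  1.02024537] [True, True, True, True, True, True, True, True]
False [1.18209173e-04 4.59598465e-05 2.14655991e-04]
6.8083 0.15962095517512004 29.99938577413559 [-2.88574228 -0.26181721  2.81245299]
```

View pics/w2.png

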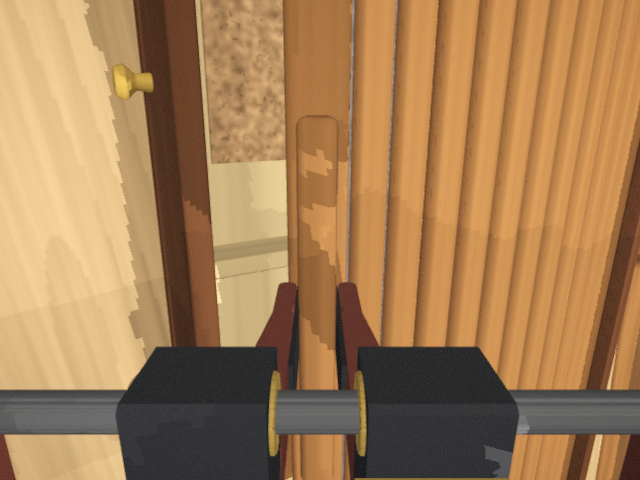

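The rail (cols 297–337) is gripped squarely between the fingers at a width of 14 mm. The cork pad is visible at (245,80). Next I roll the tambour back.

```bash
python3 - <<'E'
from h import *
a=float(open("a.txt").read())
for b in np.linspace(a,-.135,9)[1:]:
    p,M=arc(b,.249);movel(p,frame=quat(M),v=.12)
print(get_time(),get_tcp_pos()-p,get_ft_force(),get_grip_width(),get_finger_force())
command_gripper(.5)
p,M=arc(-.135,.32);movel(p,v=.2)
q=chest(-.10,.05+.05,.42)
move_pose(q,quat(down(YAW+np.pi/2)));wait(.1)
T=wristT();np.save("w3.npy",T);cv2.imwrite("pics/w3.png",read_camera("wrist")[:,:,::-1]);print(get_time())
E
```

```text
9.55 [ 1.51714603e-03 -3.72716202e-04  5.53628482e-05] [4.29702847 0.17164868 8.19659444] 0.1603335212239297 30.108883380889893
11.8167
```

View pics/w3.png

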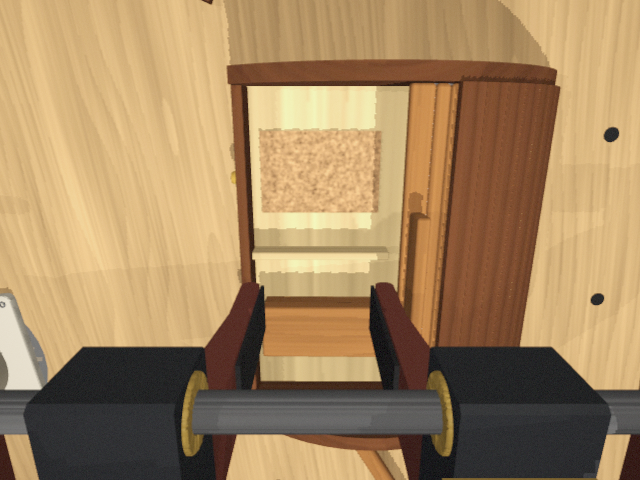

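The tambour is open. The cork pad's corners are at (260,129), (381,129), (379,213) and (262,213) in the left bay, and the stone box is at (320,328). Next I compute the pad pose and look at the plane from above.

```bash
python3 - <<'E'
from h import *
im=cv2.imread("pics/w3.png");T=np.load("w3.npy")
hsv=cv2.cvtColor(im,cv2.COLOR_BGR2HSV);sub=hsv[115:225,250:395]
g=cv2.GaussianBlur(im,(7,7),0)[...,0].astype(int)
print(g[170,250:395:6].tolist(),g[118:226:6,300].tolist())
C=np.array([(260,129),(381,129),(379,213),(262,213)],float)
P=np.array([at("wrist",c,.058,T) for c in C]);c=P.mean(0);d=(P[1]+P[2]-P[0]-P[3])/2
print(P.round(3).tolist(),c,np.linalg.norm(d),np.arctan2(d[1],d[0]),"chest xy",(c-ORG)@CX,(c-ORG)@CY)
command_gripper(1)
move_pose([.452+.0,-.338,.30],quat(down(np.pi+.058)));wait(.1)
T=wristT();np.save("w4.npy",T);cv2.imwrite("pics/w4.png",read_camera("wrist")[:,:,::-1]);print(get_time(),get_joint_pos())
E
```

```text
[65, 163, 121, 119, 120, 130, 129, 132, 135, 127, 120, 131, 129, 142, 123, 134, 124, 124, 121, 123, 124, 96, 129, 134, 134] [177, 177, 141, 123, 109, 131, 126, 125, 131, 116, 120, 129, 130, 121, 122, 124, 173, 179]
[[0.517, 0.302, 0.058], [0.66, 0.286, 0.058], [0.65, 0.183, 0.058], [0.504, 0.2, 0.058]] [0.58270301 0.24283441 0.058     ] 0.1458355065868184 -0.11405672859817459 chest xy -0.09730038302434935 0.10310858501151694
15.15 [-6.62350446e-01  2.52071358e-01  1.68956256e+00  5.46327273e-05
  1.19975189e+00 -2.29175055e+00]
```

View pics/w4.png

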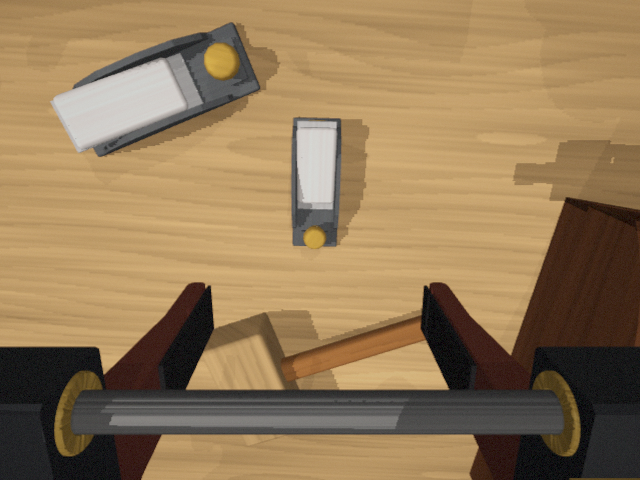

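Wrist view: the small plane has its heel at (293–341,119) and its toe at (293–337,246), with the brass knob at (314,238). The large plane is off to the upper left at (155,90).

```bash
python3 - <<'E'
from h import *
im=cv2.imread("pics/w4.png");T=np.load("w4.npy")
hsv=cv2.cvtColor(im,cv2.COLOR_BGR2HSV)
m=((hsv[...,1]<70)).astype(np.uint8);m[:105]=0;m[262:]=0;m[:,:275]=0;m[:,365:]=0
m=cv2.morphologyEx(m,cv2.MORPH_OPEN,np.ones((3,3)))
k=max(cv2.findContours(m,0,2)[0],key=cv2.contourArea);print(cv2.boundingRect(k))
mid=[];
for v in range(130,206,15):
    c=np.nonzero(m[v])[0];l,r=at("wrist",(c[0],v),.028,T),at("wrist",(c[-1]+1,v),.028,T);mid.append((l+r)/2);print(v,c[0],c[-1],np.round(np.linalg.norm(l-r),4),mid[-1].round(4))
x,y,w,h=cv2.boundingRect(k)
b=((hsv[...,1]>150)&(hsv[...,2]>120)).astype(np.uint8);b[:225]=0;b[252:]=0;b[:,:300]=0;b[:,330:]=0
M=cv2.moments(b);kn=(M["m10"]/M["m00"],M["m01"]/M["m00"]);K=at("wrist",kn,.03,T)
print("heel",at("wrist",(x+w/2,y),.022,T),"toe",at("wrist",(x+w/2,y+h),.015,T),"knob",kn,K)
mid=np.array(mid);p=np.polyfit(mid[:,0],mid[:,1],1);print("yaw",np.arctan(p[0]),"knob yaw",np.arctan2(*(K-mid.mean(0))[[1,0]]))
E
```

```text
(291, 118, 50, 128)
130 293 340 0.0476 [ 0.3932 -0.3402  0.028 ]
145 292 340 0.0491 [ 0.4078 -0.3398  0.028 ]
160 292 340 0.0496 [ 0.4227 -0.3389  0.028 ]
175 291 339 0.0501 [ 0.438  -0.3391  0.028 ]
190 291 339 0.0507 [ 0.4535 -0.3382  0.028 ]
205 292 338 0.0491 [ 0.4693 -0.3373  0.028 ]
heel [ 0.38197781 -0.3418071   0.022     ] toe [ 0.51850621 -0.33394155  0.015     ] knob (313.97837837837835, 237.54054054054055) [ 0.50425152 -0.33688604  0.03      ]
yaw 0.03585569414014418 knob yaw 0.02744902492971829
```

```bash
python3 - <<'E'
from h import *
c=np.array([.4503,-.3384,0]);yaw=.035
u=np.array([np.cos(yaw),np.sin(yaw),0]);g=c-.005*u
q=quat(down(np.pi+yaw))
move_pose(g+[0,0,.09],q)
print(movel(g+[0,0,.005],v=.1,until_force=10),get_tcp_pos())
command_gripper(0);print(get_grip_width(),get_finger_force(),get_ft_force())
movel(g+[0,0,.30],v=.25);print(get_time(),get_grip_width(),get_finger_force(),get_ft_force())
pad=np.array([.5827,.2428,0]);py=-.114
t=pad-.005*CX-.004*CY
move_pose(t+[0,0,.28],quat(down(np.pi+py)));wait(.2)
cv2.imwrite("pics/w5.png",read_camera("wrist")[:,:,::-1]);cv2.imwrite("pics/t5.png",read_camera("top")[:,:,::-1])
print(get_time(),get_tcp_pos(),get_grip_width(),get_ft_force(),get_joint_pos())
E
```

```text
False [ 0.44566117 -0.33886909  0.00545848]
0.567673032019754 30.000174343585968 [-0.10320581 -1.57820741  1.58006178]
19.0083 0.5700678978170843 29.998472929000854 [-0.29527737  0.18177031 -8.68962953]
21.4333 [0.5774706  0.23890103 0.28005526] 0.5681299057228254 [-0.28434423  0.0505026  -7.9462019 ] [ 3.73244275e-01  3.65598737e-01  1.57751651e+00 -5.32177642e-05
  1.19839438e+00 -1.08276945e+00]
```

View pics/w5.png

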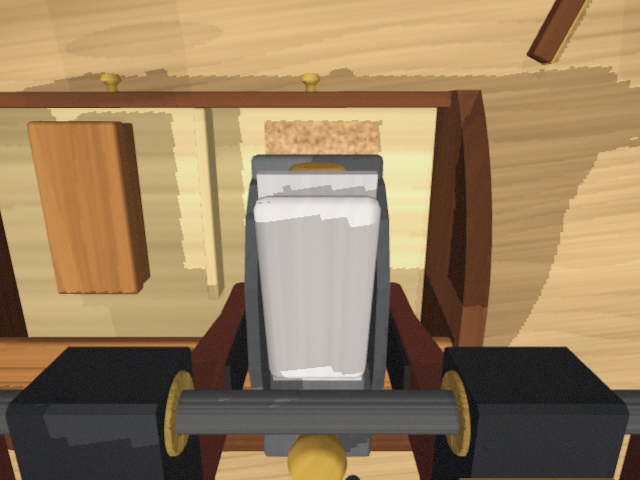

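The plane is held straight and level (cheeks at cols 247–389, knob at (317,462)), with the pad ahead at (322,135). Lowering it now.

```bash
python3 - <<'E'
from h import *
p=get_tcp_pos();d=lambda z:np.array([p[0],p[1],z])
h=movel(d(.16),v=.2);h=movel(d(.078),v=.1,until_force=15);print(h,get_tcp_pos(),get_ft_force())
if not h:
    wait(.1);h=movel(d(.059),v=.02,until_force=5);print(h,get_tcp_pos(),get_ft_force())
    if get_tcp_pos()[2]<.069:
        command_gripper(.8);wait(.2);print(get_grip_width(),get_finger_force(),get_ft_force())
        movel(d(.28),v=.2)
        move_pose(chest(-.10,.05+.05,.42),quat(down(YAW+np.pi/2)));wait(.1)
        T=wristT();np.save("w6.npy",T);cv2.imwrite("pics/w6.png",read_camera("wrist")[:,:,::-1])
print(get_time())
E
```

```text
False [0.57811795 0.23914257 0.07867529] [ 0.83562378 -0.16454731 -8.6320741 ]
True [0.57729646 0.23881548 0.0630865 ] [-0.88651382  0.25685055  4.46282167]
0.7987776431751987 0.0 [-0.55088674  0.06761447 -0.6140568 ]
27.4917
```

View pics/w6.png

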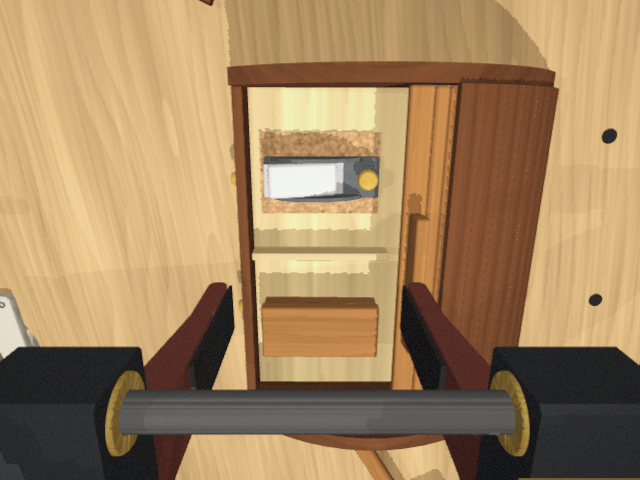

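The plane stands centred on the pad (cols 262–379, rows 155–203; pad cols 261–381, rows 130–213), and the stone box has not moved. Now I shut the tambour.

```bash
python3 - <<'E'
from h import *
ok=[inverse_kinematics(arc(b,.249)[0],quat(arc(b,.249)[1])) is not None for b in (-.135,.3,A0,A0+.025)];print(ok)
command_gripper(.5)
p,M=arc(-.135,.32);move_pose(p,quat(M))
print(movel(arc(-.135,.249)[0],v=.1,until_force=12))
command_gripper(0);print(get_grip_width(),get_ft_force())
for b in np.linspace(-.135,A0-.04,9)[1:]:
    p,M=arc(b,.249);movel(p,frame=quat(M),v=.12)
print(get_tcp_pos()-p,get_ft_force(),get_time(),get_grip_width())
wait(.1);p,M=arc(A0+.022,.249);h=movel(p,frame=quat(M),v=.02,until_force=15)
t=get_tcp_pos();d=t-chest(-.035,0,-.0843);a=np.arctan2(-d@CX,d[2])
print(h,"lean",a,"theta",A0-a,get_ft_force(),get_grip_width(),get_time())
E
```

```text
[True, True, True, False]
False
0.15941307903596205 [ 2.08311761 -0.72172072 -0.38481136]Traceback (most recent call last):
  File "<stdin>", line 8, in <module>
station.MotionError: the arm cannot follow that straight line within its joint ranges
```

```bash
python3 - <<'E'
from h import *
t=get_tcp_pos();d=t-chest(-.035,0,-.0843);print("lean",np.arctan2(-d@CX,d[2]),get_time(),get_grip_width(),get_ft_force(),get_joint_pos().round(3))
for k in (0,.2,.4,.5):   # tool tilt less than the slat's lean by k (about the grasp point, pads' middle at r .268)
    print(k,[(lambda j:None if j is None else np.round(j[[2,3,4,5]],2).tolist())(inverse_kinematics(arc(b,.268)[0]+.019*arc(max(b-k,-.13),1)[1][:,2],quat(arc(max(b-k,-.13),1)[1]))) for b in (.4,.5,.6,A0,A0+.02)])
E
```

```text
lean 0.5106686576735006 33.2417 0.15571363925145865 [ 0.4646693   3.12300531 -3.8026768 ] [ 0.397  0.332  2.202 -1.024  0.285  1.459]
0 [[2.09, -0.45, 0.4, 0.84], [2.19, -0.94, 0.29, 1.37], None, [2.32, 4.38, 0.37, 2.42], [2.34, 4.3, 0.4, 2.52]]
0.2 [[1.97, -0.13, 0.63, 0.5], [2.08, -0.29, 0.47, 0.69], [2.19, -0.63, 0.32, 1.07], [2.23, -0.9, 0.28, 1.37], [2.25, -1.05, 0.27, 1.53]]
0.4 [[1.86, -0.0, 0.87, 0.36], [1.97, -0.06, 0.7, 0.44], [2.08, -0.17, 0.53, 0.58], [2.12, -0.25, 0.46, 0.67], [2.14, -0.3, 0.42, 0.73]]
0.5 [[1.8, 0.04, 0.98, 0.32], [1.91, -0.0, 0.82, 0.38], [2.02, -0.07, 0.65, 0.47], [2.07, -0.11, 0.57, 0.53], [2.09, -0.14, 0.54, 0.56]]
```

Near full lean the wrist reaches a singularity. I'll let go and push the rail home from behind, with the fingers shut and the tool more upright.

```bash
cat >> h.py <<'E'
def push(b,r=.256,tan=.007,k=.4): # TCP pose: front corner of the shut fingers at the rail's back face, tool k more upright
    c=arc(b,r,tan)[0];M=arc(b-k,1)[1];return c+.0135*M[:,1],quat(M)
E
python3 - <<'E'
from h import *
print([inverse_kinematics(*push(b)) is not None for b in np.arange(.45,.72,.04)])
command_gripper(.5)
a=.5107;movel(arc(a,.33)[0],v=.15)
command_gripper(0)
p,q=push(.46);move_pose(p+[0,0,.06],q)
print(movel(p,v=.08,until_force=10),get_ft_force())
for b in np.arange(.49,A0+.06,.03):
    p,q=push(b);h=movel(p,frame=q,v=.08 if b<.58 else .03,until_force=14)
    print(round(b,3),h,get_ft_force().round(1),(get_tcp_pos()-p).round(4))
    if h:break
T=wristT();np.save("w7.npy",T);cv2.imwrite("pics/w7.png",read_camera("wrist")[:,:,::-1]);print(get_time())
E
```

```text
[True, True, True, True, True, True, True]
False [0.0072556  0.55155293 0.87206431]
0.49 False [ 0.6 -0.1 -0.2] [-0.0004  0.0001  0.0004]
0.52 False [-0.7 -0.4  0.1] [-0.0002  0.0001  0.0002]
0.55 False [-0.2  0.6  0.1] [0.0002 0.0001 0.0003]
0.58 False [2.6 1.2 0.3] [0.0005 0.0001 0.0002]
0.61 False [0.5 0.3 1.1] [-0.0005 -0.0001 -0.0002]
0.64 False [ 0.3 -0.   0.1] [-0.0006 -0.0001 -0.0003]
0.67 True [ 1.2 -1.3  2.6] [0.002  0.0002 0.001 ]
39.3583
```

View pics/w7.png

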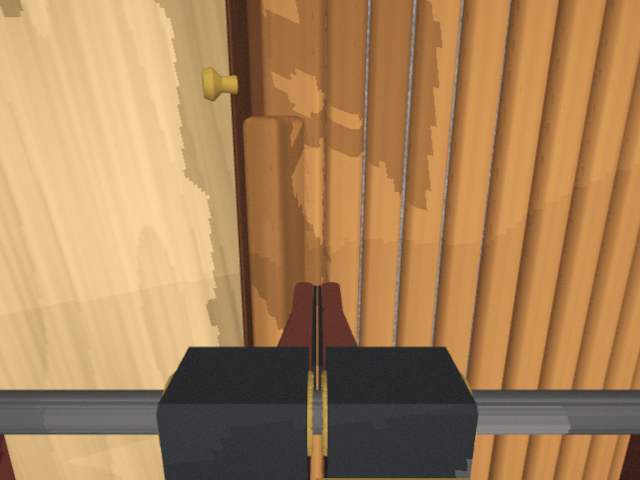

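The lead slat now meets the sill at col ≈250, with no gap showing. I'll press once more to confirm the stop, back off, and check from above.

```bash
python3 - <<'E'
from h import *
t0=get_tcp_pos();p,q=push(.69);h=movel(p,frame=q,v=.02,until_force=20)
t=get_tcp_pos();print(h,t-t0,get_ft_force());
p2,q2=push(.62);movel(p2,frame=q2,v=.1);movel(p2+[0,0,.08],v=.2)
move_pose(chest(-.175,.05,.45),quat(down(YAW+np.pi/2)));wait(.1)
T=wristT();im=read_camera("wrist")[:,:,::-1];f=lambda a:proj("wrist",arc(a,.271,-.007)[0],T)
print("expected rail front edge px at shut / 5mm ajar",f(A0),f(A0-.021))
v=int(round(f(A0)[1]));g=cv2.GaussianBlur(im,(3,3),0)
print([int(x) for x in g[v-40,int(f(A0)[0])-14:int(f(A0)[0])+14,2]],int(f(A0)[0])-14)
cv2.imwrite("pics/w8.png",cv2.resize(im[150:350,220:420],None,fx=3,fy=3));print(get_time(),get_ft_force())
E
```

```text
True [ 1.25468416e-04  4.02589292e-04 -1.75119624e-05] [ 0.96152935 -1.68391177  2.54701209]
expected rail front edge px at shut / 5mm ajar [294.66164274 222.86587503] [298.35772402 223.65228607]
[228, 225, 222, 223, 224, 225, 224, 225, 226, 225, 224, 222, 214, 199, 182, 170, 163, 161, 164, 168, 174, 180, 189, 196, 196, 185, 172, 164] 280
41.5833 [ 0.05334619  0.48072262 -0.73613675]
```

View pics/w8.png

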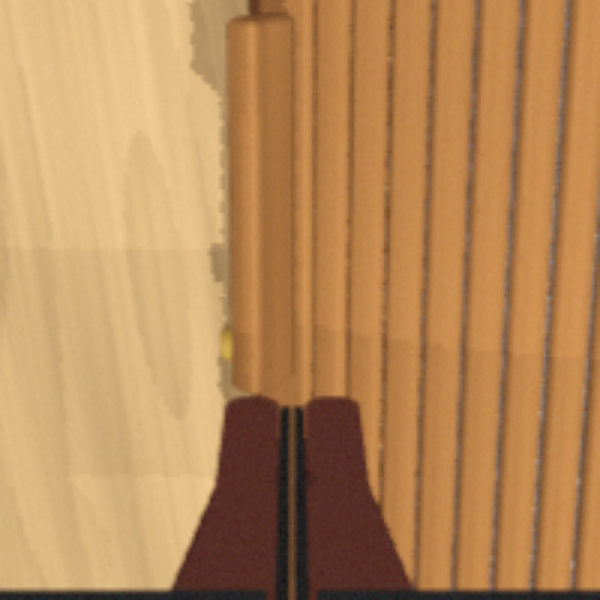

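The rail's front edge is at col ≈293.5, against the 294 predicted for fully shut and 298 for 5 mm ajar. The press did not move it, and the arm is clear of everything. Handing in.

```bash
python3 -c "
from station import *
print(job_done(),get_time())"
```

```text
the job is handed in; nothing more can be done
the job is handed in; nothing more can be done
```

I handed the job in with the tambour shut to within about 1 mm by camera, the small block plane set down on the cork pad in the left bay, and the arm clear (41.6 s on the robot's clock when last read); no verdict came back.

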